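# Bring the vial into the colorimeter's beam and start the reading

## Robot

A 6-joint arm with a two-finger parallel gripper is mounted at the origin on a cart in front of the work surface, level with it; the furniture and walls round the work are solid. World frame = base frame: x ahead of the robot, y to its left, z up, the work surface at z = 0. Lengths are in m, angles in rad, forces in N, time in s.
With the tool pointing down it reaches from about 0.375 to 0.9 m from the base axis. Payload 3.1 kg.
Tool frame: the origin (TCP) lies on the centre line of the jaws, within the pads' length; the fingertips stand 22 mm ahead of it and the grasp point (between the pads) lies 3 mm ahead of it; z points along the fingers, y is the line along which they close (so a half turn about z gives the same grasp; the last joint's range is limited). The gripper opens to 85 mm and grips with 20 to 120 N. Pads are 22 mm wide; open, the fingers measure 114 mm over their backs; the gripper's body (76 mm by 85 mm) begins 54 mm behind the grasp point. The pads swing forward as they close: fully open they stand 13 mm farther back than shut.
Start: joints at [1.06, 0.527, 1.433, -0, 1.181, -0.178], TCP at [0.204, 0.591, 0.253] pointing down, gripper open.
Joint ranges: [-3.08, 3.08], [-0.75, 2.2], [0.22, 2.44], [-1.43, 4.57], [0, 2.65], [-2.85, 2.85]. Speed limits (rad/s): [2.79, 2.79, 3.14, 3.14, 3.14, 3.14].

## Interface

Orientations are given as a unit quaternion [x, y, z, w].
In Python, from cell import read_state, grab_frame, sign_off gives the robot as it stands.
- The arm moves only by the tool arm_command, never from a script. Its argument "increments" is a list that holds one entry, the list of rows, each a list of 5 numbers: the opening, from 0 (shut) to 1 (fully open), then the shift along the tool's x, y, z in cm, then the turn about the tool's z in rad. A call has 1 to 5 rows; each row shifts and turns the commanded pose from where the row before left it, along the tool's axes as they then stand; what a row does not reach is not made up. A row lasts 1/12 s, in which the tool goes at most 41.7 mm and 7.16 degrees, less where a joint would pass 70% of its speed; a pose out of reach is approached as far as the arm can. A call is refused whole if a number of a shift passes 4.17 or a number of a turn 0.125, either way. A call with a gripper value outside its range is refused whole. The fingers move at their own pace and stop on an object; "grip_force" is the grip in N (left out, the last holds). Time passes only in rows, so rows that do not move let the fingers close. It gives the time, the measured TCP pose, the force, the opening and the grip force at its end, in the units of the state.
- read_state(): the state, without advancing time (a new reading comes with each control period).
- grab_frame(name): name is "scene" or "top" or "wrist"; returns a dict with "image" (400x640x3 uint8, red, green, blue), "range_z" (400x640 float32, m along the optical axis (not along the pixel's ray), 0 where there is no reading), "fx", "fy", "cx", "cy" (pixels), "extrinsics" (4x4, takes a point from camera to world coordinates). Camera axes: x right, y down, z forward; pixel columns grow to the right and rows downward; lengths in m; the calibration is good to about 2 mm. A picture is of the moment at which its call begins.
- sign_off(): hands the job in; it is judged then, once.
The state is a dict: "time_s": time; "joint_pos": joint angles; "dq": joint speeds; "tau": joint torques, N m; "eef_pos": TCP position; "orientation": TCP orientation; "contact_force": force on the tool from outside, world axes, zero at the start; "torque": the same for the moment, N m; "grip_width": finger opening in m; "finger_force": force on a finger pad.
Only numpy, scipy, OpenCV 4.12 (cv2) and the standard library are available. Lean on these libraries where they do the work, as an engineer would, in place of code of your own. Each camera call takes 0.05 s, during which the arm holds its last target. There are 200 camera calls.

## Task

On the small bench colorimeter, push the sprung vial slide inward by the pad on its paddle until it has gone past its stop pin, then let it spring back so that the pin catches it at its middle (measuring) position. Once it is held there, press the read key on the console to the right of the slide all the way down and let it up again. Only push and press: do not pinch or pull the paddle, touch the stop pin or the vial, or disturb the spare vial, the beaker and the timer standing beside the instrument.

Things in the scene. Friction and masses are not known exactly. Their poses are not given: they have to be found in the camera images.
- colorimeter: White bench colorimeter, 197 x 146 x 109 mm, fixed. Origin at worktop height, under the slide's centre line, in the head's front plane. x: along the slide, inward (push direction); y left; z up. Head (a tunnel, display on top): x 0 to +85, y -98 to +48 mm, 109 high. In front, to x -112 mm: open deck 30 mm high, slide between rails (y -42 to +42, 49 high), key console to its right.
- vial_slide (a joint): Travel (m) of the aluminium slide along the colorimeter's +x. 0 out (start); 0.055 middle, held by the stop pin, vial in the head; 0.068 end stop (harmless). A damped spring drives it out (4 N at 0, 7 N at end); a push needs up to 13 N. Beyond about 0.057 the pin drops behind its tooth: push to 0.061 or more, let go, and it returns to 0.055 and stays; less, and it returns to 0.
- push_pad (a point): Centre of the front face of the black ribbed rubber thumb pad (42 wide x 26 high mm) on the slide's upright paddle; faces the colorimeter's -x; moves with the slide; 58.5 mm above the worktop, 106 mm before the origin when out. Stands 5 mm proud of the aluminium paddle plate (50 wide, 5 thick, top at 73 mm): push the pad, not the plate. Space in front is free.
- stop_pin (a joint): Height in m by which the spring-loaded vertical steel stop pin is lifted: 0 down (at rest, or caught behind the tooth), about 0.0105 while riding over the tooth.
- stop_pin_knob (a point): Top of the stop pin's black knob (13 mm across), 87.5 mm above the worktop when the pin is down; 12 mm in front of the head, 27 mm to the left of the slide's centre line. Not to be touched.
- vial_seat (a point): Centre of the floor of the round pocket in the slide (25 mm bore, 8 mm deep) in which the vial stands; moves with the slide; 35 mm above the worktop.
- vial: Round glass sample vial with screw cap, 23 mm across and 44 mm tall, loose in the slide's pocket, 81 mm behind the front face of the pad. Origin at the centre of its underside, z up its axis. Rides with the slide; not to be touched.
- read_key (a joint): Travel in m of the read key, downward: 0 up, 0.004 fully down (4 N); springs back by itself. A reading counts at 0.003.
- read_key_top (a point): Centre of the top of the read key, a square white key 24 x 24 mm in a low black bezel (34 mm square) on the grey console; moves with the key; 53 mm above the worktop when up. 78 mm in front of the head and 72 mm to the right of the slide's centre line. The bezel lies 5 mm lower than the key's top.
- spare_vial: Spare vial like the first (23 x 44 mm), loose on the worktop on the left of the colorimeter. Origin at the centre of its underside.
- beaker: Small glass beaker, 59 x 55 x 67 mm, loose on the worktop on the left of the colorimeter's head. Origin at the centre of its underside.
- timer: White bench timer, 58 x 64 x 18 mm, loose on the worktop on the right of the key console. Origin at the centre of its underside.
Mind the look-alikes: they are no part of the job. There is more than one size of the colorimeter; the job needs the larger.

How it is judged:
By the outcome, as a careful person would: the job done as asked, in the order asked, and still so for the second after the job is handed in, with the robot touching nothing.
It also fails if it takes over 48 s, if anything falls off the work surface, if the arm or the gripper's body presses on something with over 40 N, if the wrist force passes 120 N, or if a joint passes its speed limit or range.

## Working session

There is one attempt and no reset: what is moved stays moved. The work goes in short steps, Python scripts to look and compute and a tool call to move; the robot and the scene stay as the last step left them, time stands still between calls to the robot, and variables do not carry over. Pictures are saved under pics/ and viewed, at most 10 in all, crops included, and the job is handed in when it is done.

Besides the shell and the picture viewer there is one more tool, called after "Request:" as name([rows], argument=value, ...), one row to a line, values as JSON. arm_command: Moves the arm, as the interface text tells. Its arguments: {"type":"object","properties":{"increments":{"type":"array"},"grip_force":{"type":"number"}},"required":["increments"]}

```bash
mkdir -p pics; ls; python3 - <<'E'
from cell import *
import cv2,numpy as np,pickle
for n in("scene","top"):
    f=grab_frame(n);pickle.dump(f,open(n+".pkl","wb"));cv2.imwrite(f"pics/{n}0.png",f["image"][:,:,::-1]);print(n,f["fx"],f["cx"],f["cy"],np.round(f["extrinsics"],3).tolist())
s=read_state();print(s)
E
```

```text
pics
scene 446.3048153270304 315.0035558010267 190.53134517018208 [[-0.529, -0.604, 0.596, 0.032], [-0.849, 0.381, -0.367, 0.207], [-0.005, -0.7, -0.714, 0.682], [0.0, 0.0, 0.0, 1.0]]
top 510.4496936392337 323.6595185984729 199.1081702604778 [[-0.005, -0.981, 0.192, 0.358], [-1.0, 0.0, -0.026, -0.072], [0.025, -0.192, -0.981, 1.107], [0.0, 0.0, 0.0, 1.0]]
{'time_s': 0.1, 'joint_pos': array([ 1.05950006e+00,  5.28397122e-01,  1.43376965e+00, -1.88338792e-05,
        1.18132947e+00, -1.78484426e-01]), 'dq': array([-0.0003048 , -0.00071419, -0.00262351,  0.00046676, -0.00083061,
       -0.00064629]), 'tau': array([ 1.29675409e-04, -4.43305385e+01, -1.78586465e+01, -2.28025733e-04,
        3.94706483e-03,  3.87388596e-06]), 'eef_pos': array([0.20386772, 0.59020168, 0.25241813]), 'orientation': array([ 1.65635383e-01,  9.86186602e-01, -8.98686294e-04, -3.13598698e-04]), 'contact_force': array([-0.4262991 , -0.3681764 ,  0.25872578]), 'torque': array([-0.03831789, -0.0188382 , -0.03713119]), 'finger_force': 0.0, 'grip_width': 0.0852666165588363}
```

View pics/scene0.png

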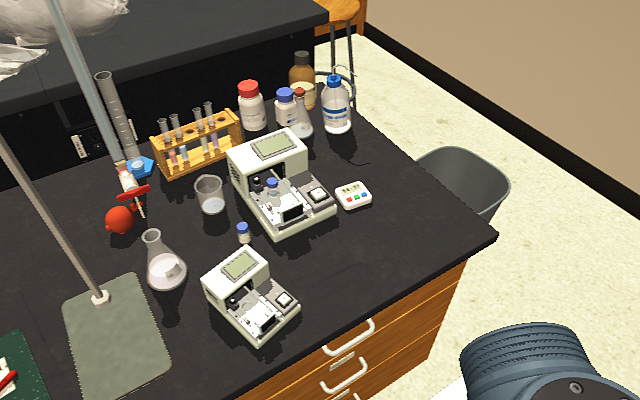

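View pics/top0.png

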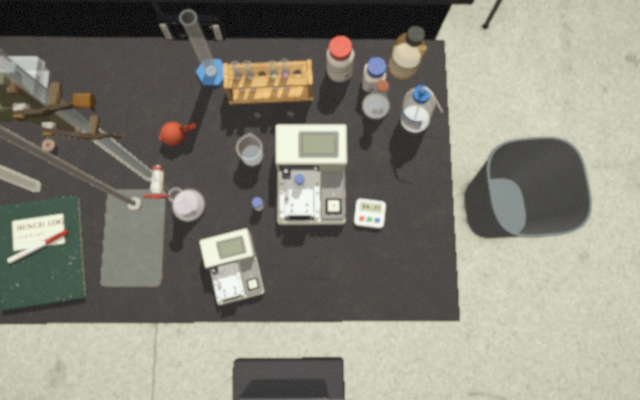

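The scene and top views show two candidates: the large colorimeter at top (311,175) / scene (282,185), with the vial, beaker and timer beside it, and the small one at top (232,268) / scene (250,292). By size and neighbours I choose the large one. The paddle is at about scene (291,210) and the read key at about scene (317,194), top (333,206). A look-alike key is at top (253,285). Next is a close crop to check.

```bash
cat > h.py <<'E'
import numpy as np,pickle
def P(f,u,v,r=1):
    w=f["range_z"][v-r:v+r+1,u-r:u+r+1];z=np.median(w[w>0]);E=f["extrinsics"]
    return (E@[(u-f["cx"])/f["fx"]*z,(v-f["cy"])/f["fy"]*z,z,1])[:3]
def proj(f,p):
    q=np.linalg.inv(f["extrinsics"])@[*p,1];return f["fx"]*q[0]/q[2]+f["cx"],f["fy"]*q[1]/q[2]+f["cy"]
E
python3 - <<'E'
from h import *
import cv2
a=pickle.load(open("scene.pkl","rb"))["image"][120:245,215:380,::-1]
b=pickle.load(open("top.pkl","rb"))["image"][115:235,265:395,::-1]
a=cv2.resize(a,None,fx=2.4*1.0,fy=2.4*1.0,interpolation=cv2.INTER_CUBIC);b=cv2.resize(b,None,fx=3,fy=3,interpolation=cv2.INTER_CUBIC)
o=np.zeros((360,800,3),np.uint8);o[:a.shape[0],:a.shape[1]]=a;o[:,400:790]=b
cv2.imwrite("pics/crop.png",o)
E
```

```text
(no output)
```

View pics/crop.png

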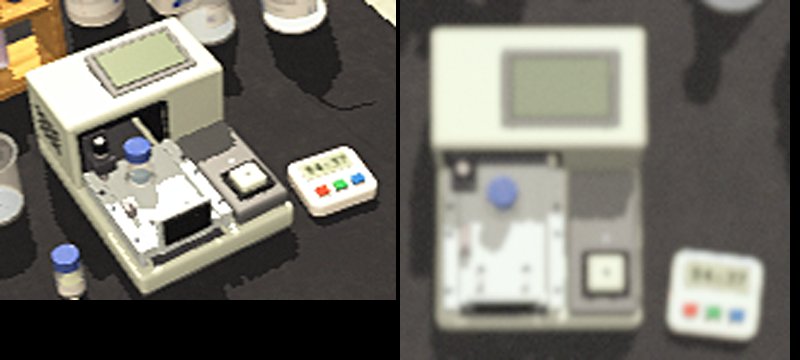

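The crop confirms it is the large instrument. The black pad is at about crop (186,223) (scene pixel (292,213)), the read key at top pixel (334,206), and the knob at the left of the slide. I'll fit the pose from the head-top depth points.

```bash
python3 - <<'E'
from h import *
import cv2
for n,box in(("top",(268,118,355,172)),("scene",(222,120,312,190))):
    f=pickle.load(open(n+".pkl","rb"));u0,v0,u1,v1=box
    uu,vv=np.meshgrid(np.arange(u0,u1),np.arange(v0,v1));z=f["range_z"][v0:v1,u0:u1];E=f["extrinsics"]
    p=np.stack([(uu-f["cx"])/f["fx"]*z,(vv-f["cy"])/f["fy"]*z,z,np.ones_like(z)],-1).reshape(-1,4)@E.T
    m=(abs(p[:,2]-.109)<.006)&(z.ravel()>0);q=p[m]
    mm=m.reshape(z.shape).astype(np.uint8);_,l,st,_=cv2.connectedComponentsWithStats(mm);k=1+np.argmax(st[1:,4]);q=p[(l==k).ravel()]
    r=cv2.minAreaRect((q[:,:2]*1000).astype(np.float32));print(n,len(q),q[:,2].mean(),r,np.round(cv2.boxPoints(r)).tolist())
f=pickle.load(open("top.pkl","rb"));s=pickle.load(open("scene.pkl","rb"))
print("key",P(f,334,206),P(s,215+int(248/2.4),120+int(177/2.4)))
print("pad",P(s,292,213),"cap",P(f,299,179),"deck",P(f,280,221))
print("worktop",P(f,300,260,3),P(s,330,240,3))
E
```

```text
top 1089 0.10740397786656225 ((668.8412475585938, -90.00492095947266), (78.70123291015625, 101.23896026611328), 4.622444152832031) [[626.0, -43.0], [634.0, -144.0], [712.0, -137.0], [704.0, -36.0]]
scene 738 0.10696190681371084 ((671.30419921875, -88.17596435546875), (86.60663604736328, 64.29624938964844), 86.52713012695312) [[637.0, -129.0], [701.0, -133.0], [706.0, -47.0], [642.0, -43.0]]
key [ 0.5492203  -0.12073566  0.0542992 ] [ 0.54818314 -0.11798461  0.05292442]
pad [ 0.52200774 -0.04459667  0.06291983] cap [ 0.60106379 -0.04775227  0.08062751] deck [ 0.52119951 -0.0065931   0.03035171]
worktop [ 0.44065179 -0.04882232  0.00110775] [ 4.72301446e-01 -9.75130967e-02  1.33604341e-04]
```

```bash
python3 - <<'E'
from h import *
from scipy.optimize import least_squares as L
f=pickle.load(open("top.pkl","rb"));s=pickle.load(open("scene.pkl","rb"))
T=[((0,48,109),433,147),((0,-98,109),646,147),((85,48,109),431,27),((85,-98,109),646,27),((-78,-72,53),606,272),((-112,48,30),437,327),((-112,-98,30),642,327),((-25,0,79),502,190)]
S=[((-78,-72,53),248,177),((-25,0,79),138,144),((-106,0,58.5),186,223),((0,-98,109),222,85),((85,-98,109),178,19),((0,48,109),78,130),((85,48,109),30,72)]
O=[(f,p,265+(u-400)/3,115+v/3) for p,u,v in T]+[(s,p,215+u/2.4,120+v/2.4) for p,u,v in S]
def res(q,O=O):
    c,d=np.cos(q[2]),np.sin(q[2]);r=[]
    for g,p,u,v in O:
        p=np.array(p)/1000;a=proj(g,(q[0]+c*p[0]-d*p[1],q[1]+d*p[0]+c*p[1],p[2]));r+=[a[0]-u,a[1]-v]
    return r
for o in(O,O[:8],O[8:]):
    r=L(res,[.62,-.05,0],args=(o,),loss="soft_l1",x_scale=[.01,.01,.01]);print(r.x,np.round(res(r.x,o),1))
E
```

```text
[ 0.62581491 -0.04799786 -0.00132823] [ -1.   -0.3   0.4  -0.1   0.3  -0.5  -0.2  -0.1  -0.1   1.1  -0.5   0.4
  -0.3   0.4   0.1   1.    0.6  -1.    0.4   0.9   1.7   1.7   1.7 -10.8
  -0.9  -5.2  -4.6  -3.   -3.   -3.5]
[ 0.62621661 -0.04821373  0.00262992] [-0.9 -0.4  0.5 -0.4  0.2 -0.6 -0.2 -0.5  0.2  0.8 -0.2  0.3  0.   0.1
  0.3  0.8]
[ 0.62097711 -0.0451191  -0.01298935] [ 0.5  1.5  0.1  3.   1.1  4.3  2.  -8.7 -0.3 -3.4 -5.1 -1.1 -3.  -2. ]
```

```bash
python3 - <<'E'
from h import *
for n in("top","scene"):
    f=pickle.load(open(n+".pkl","rb"));z=f["range_z"];uu,vv=np.meshgrid(np.arange(640),np.arange(400))
    p=np.stack([(uu-f["cx"])/f["fx"]*z,(vv-f["cy"])/f["fy"]*z,z,np.ones_like(z)],-1).reshape(-1,4)@f["extrinsics"].T
    p=p[z.ravel()>0]
    for a in np.arange(-.2,.8,.1):
        q=p[(p[:,1]>a)&(p[:,1]<a+.1)&(p[:,2]>.12)&(p[:,0]>.2)&(p[:,0]<.75)]
        if len(q):print(n,"y%.1f"%a,len(q),"xmin",np.round(q[q[:,0].argmin(),:3],3),"zmax",np.round(q[:,2].max(),2))
    if n=="top":print("base",P(f,135,203))
E
```

```text
top y0.1 4163 xmin [0.529 0.183 0.243] zmax 0.71
top y0.2 2294 xmin [0.53  0.201 0.24 ] zmax 0.66
top y0.3 828 xmin [0.553 0.302 0.365] zmax 0.51
top y0.4 494 xmin [0.551 0.424 0.206] zmax 0.31
base [0.55945006 0.30016423 0.03458287]
scene y0.1 2799 xmin [0.527 0.187 0.239] zmax 0.5
scene y0.2 744 xmin [0.529 0.201 0.237] zmax 0.5
scene y0.3 1306 xmin [0.551 0.304 0.35 ] zmax 0.37
```

Request:
arm_command([
  [[0, 0, 0, 0, -0.111], [0, 0, 0, 0, -0.111], [0, 0, 0, 0, -0.111], [0, -1.5, -3.6, 0, 0], [0, -1.5, -3.6, 0, 0]],
])

```text
time_s: 0.52
eef_pos: [0.2337, 0.5189, 0.2526]
orientation: [-0.002, 1.0, -0.0, 0.0]
contact_force: [0.2, 0.2, -0.2]
grip_width: 0.0256
finger_force: 0.0
```

Request:
arm_command([
  [[0, -1.5, -3.6, 0, 0], [0, -1.5, -3.6, 0, 0], [0, -1.5, -3.6, 0, 0], [0, -1.5, -3.6, 0, 0], [0, -1.5, -3.6, 0, 0]],
])

```text
time_s: 0.93
eef_pos: [0.3092, 0.3369, 0.2531]
orientation: [-0.0, 1.0, -0.0, -0.0]
contact_force: [1.2, 0.1, 0.6]
grip_width: 0.0001
finger_force: 0.0
```

Request:
arm_command([
  [[0, -1.5, -3.6, 0, 0], [0, -1.5, -3.6, 0, 0], [0, -1.5, -3.6, 0, 0], [0, -1.5, -3.6, 0, 0], [0, -1.5, -3.6, 0, 0]],
])

```text
time_s: 1.35
eef_pos: [0.3843, 0.157, 0.2533]
orientation: [-0.0, 1.0, 0.0, -0.0]
contact_force: [1.8, -0.7, -0.3]
grip_width: 0.0002
finger_force: 0.0
```

Request:
arm_command([
  [[0, -1.5, -3.6, 0, 0], [0, -1.5, -3.6, 0, 0], [0, -1.5, -3.6, 0, 0], [0, -1.5, -3.6, 0, 0], [0, -1.5, -3.6, 0, 0]],
])

```text
time_s: 1.77
eef_pos: [0.4593, -0.0232, 0.2532]
orientation: [0.0, 1.0, 0.0, -0.0]
contact_force: [0.4, 0.3, -0.3]
grip_width: -0.0003
finger_force: 0.0
```

Request:
arm_command([
  [[0, 0, -2.5, 3.0, 0], [0, 0, 0, 3.5, 0], [0, 0, 0, 3.5, 0], [0, 0, 0, 2.0, 0], [0, 0, 0, 0, 0]],
])

```text
time_s: 2.18
eef_pos: [0.4563, -0.0457, 0.1296]
orientation: [0.0, 1.0, 0.002, -0.005]
contact_force: [0.2, 0.4, 0.2]
grip_width: 0.0003
finger_force: 0.0
```

```bash
python3 - <<'E'
from cell import *
import cv2,numpy as np,pickle
f={n:grab_frame(n) for n in("top","scene","wrist")};pickle.dump(f,open("b.pkl","wb"))
o=np.zeros((560,800,3),np.uint8)
o[:280,:400]=cv2.resize(f["top"]["image"][110:306,200:480],(400,280));o[:280,400:]=cv2.resize(f["scene"]["image"][110:306,180:460],(400,280))
o[280:530,:400]=cv2.resize(f["wrist"]["image"],(400,250))
cv2.imwrite("pics/b.png",o[:,:,::-1]);print(read_state()["eef_pos"])
E
```

```text
[ 0.45978467 -0.04633512  0.13387843]
```

View pics/b.png

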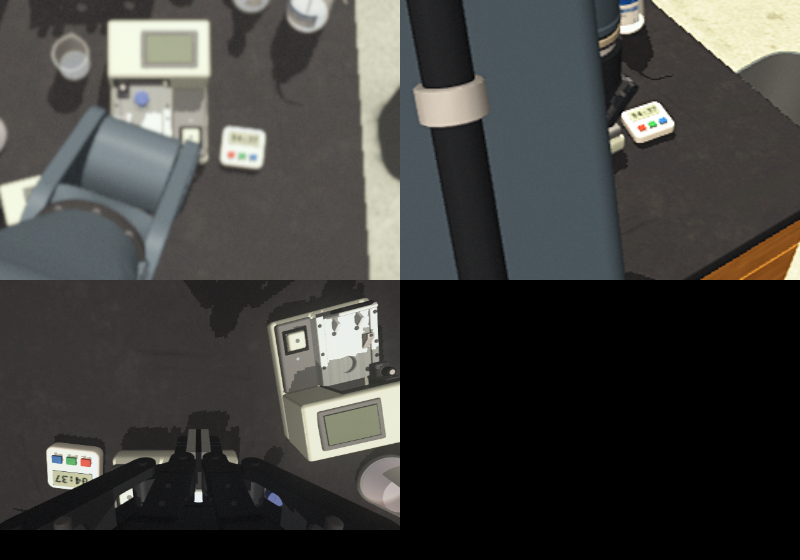

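The top view shows the arm over the front of the large colorimeter. In the wrist view the closed fingers are at (199,440), the timer is at the left, and the small instrument sits well clear at the right. Next I descend in front of the pad and approach.

Request:
arm_command([
  [[0, 0, -0.1, 2.0, 0], [0, 0, 0, 2.0, 0], [0, 0, 0, 2.0, 0], [0, 0, 0, 0.4, 0], [0, 0, 0, 0, 0]],
])

```text
time_s: 2.75
eef_pos: [0.4597, -0.0472, 0.0698]
orientation: [-0.0, 1.0, -0.0, 0.0]
contact_force: [-0.6, 0.9, 0.3]
grip_width: 0.0001
finger_force: 0.0
```

Request:
arm_command([
  [[0, -1.0, 0, 0, 0], [0, -1.0, 0, 0, 0], [0, -1.0, 0, 0, 0], [0, -0.7, 0, 0, 0], [0, 0, 0, 0, 0]],
])

```text
time_s: 3.17
eef_pos: [0.4998, -0.0479, 0.0703]
orientation: [-0.0, 1.0, -0.001, 0.003]
contact_force: [0.6, -1.4, 0.2]
grip_width: -0.0002
finger_force: 0.0
```

Request:
arm_command([
  [[0, -0.5, 0, 0, 0], [0, -0.3, 0, 0, 0], [0, -0.3, 0, 0, 0], [0, -0.3, 0, 0, 0], [0, 0, 0, 0, 0]],
])

```text
time_s: 3.58
eef_pos: [0.5107, -0.0473, 0.0692]
orientation: [-0.0, 1.0, -0.0, 0.0]
contact_force: [0.1, -0.3, -0.6]
grip_width: -0.0
finger_force: 0.0
```

Request:
arm_command([
  [[0, -0.2, 0, 0, 0], [0, 0, 0, 0, 0]],
])

```text
time_s: 3.75
eef_pos: [0.511, -0.0471, 0.0691]
orientation: [-0.0, 1.0, 0.0, -0.002]
contact_force: [-2.5, -1.0, 1.4]
grip_width: -0.0002
finger_force: 1.3
```

Request:
arm_command([
  [[0, -0.2, 0, 0, 0], [0, 0, 0, 0, 0]],
])

```text
time_s: 3.92
eef_pos: [0.5127, -0.047, 0.0691]
orientation: [-0.0, 1.0, 0.0, -0.002]
contact_force: [-4.8, -1.0, 0.4]
grip_width: -0.0001
finger_force: 2.1
```

Request:
arm_command([
  [[0, -0.2, 0, 0, 0], [0, 0, 0, 0, 0]],
])

```text
time_s: 4.08
eef_pos: [0.515, -0.047, 0.0691]
orientation: [-0.0, 1.0, 0.0, -0.001]
contact_force: [-3.7, -1.7, 1.9]
grip_width: -0.0001
finger_force: 2.2
```

Request:
arm_command([
  [[0, -0.8, 0, 0, 0], [0, -0.8, 0, 0, 0], [0, -0.8, 0, 0, 0], [0, -0.8, 0, 0, 0], [0, -0.8, 0, 0, 0]],
])

```text
time_s: 4.5
eef_pos: [0.5512, -0.0466, 0.0688]
orientation: [-0.001, 1.0, 0.001, -0.006]
contact_force: [-13.1, -2.6, 9.2]
grip_width: 0.0001
finger_force: 6.9
```

Request:
arm_command([
  [[0, -0.5, 0, 0, 0], [0, -0.5, 0, 0, 0], [0, -0.3, 0, 0, 0], [0, 0, 0, 0, 0]],
])

```text
time_s: 4.83
eef_pos: [0.5672, -0.0466, 0.0689]
orientation: [-0.0, 1.0, 0.001, -0.003]
contact_force: [-7.1, -1.5, 2.3]
grip_width: -0.0003
finger_force: 3.2
```

Request:
arm_command([
  [[0, -0.3, 0, 0, 0], [0, -0.3, 0, 0, 0], [0, 0, 0, 0, 0]],
])

```text
time_s: 5.08
eef_pos: [0.5729, -0.0466, 0.0689]
orientation: [-0.0, 1.0, 0.001, -0.003]
contact_force: [-6.6, -1.0, 3.9]
grip_width: 0.0001
finger_force: 3.4
```

Request:
arm_command([
  [[0, -0.2, 0, 0, 0], [0, 0, 0, 0, 0], [0, 0, 0, 0, 0]],
])

```text
time_s: 5.33
eef_pos: [0.5747, -0.0466, 0.0689]
orientation: [-0.0, 1.0, 0.001, -0.003]
contact_force: [-6.4, -0.5, 3.5]
grip_width: 0.0001
finger_force: 3.4
```

Request:
arm_command([
  [[0, -0.1, 0, 0, 0], [0, 0, 0, 0, 0], [0, 0.5, 0, 0, 0], [0, 0.5, 0, 0, 0], [0, 0.5, 0, 0, 0]],
])

```text
time_s: 5.75
eef_pos: [0.5634, -0.0471, 0.0692]
orientation: [-0.0, 1.0, -0.0, 0.001]
contact_force: [0.3, -0.9, 0.5]
grip_width: 0.0001
finger_force: 0.0
```

Request:
arm_command([
  [[0, 1.5, 0, 0, 0], [0, 3.0, 0, 0, 0], [0, 4.0, 0, 0, 0], [0, 1.5, 0, 0, 0], [0, 0, 0, 0, 0]],
])

```text
time_s: 6.17
eef_pos: [0.4594, -0.0465, 0.0695]
orientation: [0.0, 1.0, 0.001, -0.002]
contact_force: [0.6, -0.0, -0.0]
grip_width: 0.0001
finger_force: 0.0
```

Request:
arm_command([
  [[0, 0, 0, -3.0, 0], [0, 0, 0, -3.0, 0], [0, 0, -2.5, 0, 0], [0, 0, -2.5, 0, 0], [0, 0, -2.4, 0, 0]],
])

```text
time_s: 6.58
eef_pos: [0.4669, -0.1235, 0.1309]
orientation: [-0.001, 1.0, -0.002, 0.004]
contact_force: [-0.0, 0.4, -0.0]
grip_width: -0.0002
finger_force: 0.0
```

```bash
python3 - <<'E'
from cell import *
import cv2,numpy as np,pickle
f={n:grab_frame(n) for n in("top","scene","wrist")};pickle.dump(f,open("c.pkl","wb"))
o=np.zeros((590,800,3),np.uint8)
o[:280,:400]=cv2.resize(f["top"]["image"][110:250,250:450],(400,280));o[:280,400:]=cv2.resize(f["scene"]["image"][110:250,200:400],(400,280))
o[280:,:490]=cv2.resize(f["wrist"]["image"],(490,310))
cv2.imwrite("pics/c.png",o[:,:,::-1]);print(read_state()["eef_pos"])
E
```

```text
[ 0.46639196 -0.12407355  0.13013261]
```

View pics/c.png

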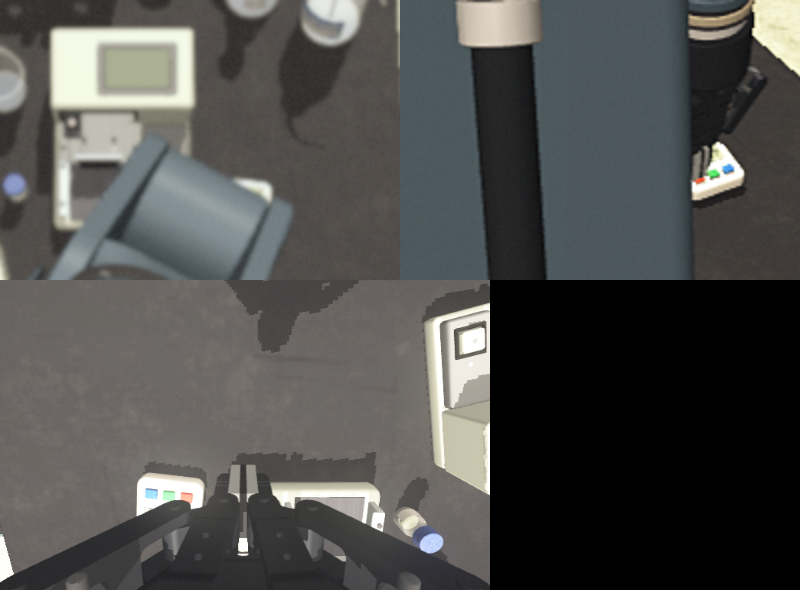

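The top view shows the paddle now well inward at crop (100,158), with the vial inside the head and the knob still at (70,122). The slide is held at its middle position. Next is the key at about (0.548, -0.120).

Request:
arm_command([
  [[0, -2.5, 0.2, 0, 0], [0, -2.5, 0.2, 0, 0], [0, -2.5, 0, 0, 0], [0, -0.7, 0, 0, 0], [0, 0, 0, 0, 0]],
])

```text
time_s: 7.15
eef_pos: [0.5481, -0.1169, 0.1295]
orientation: [-0.001, 1.0, -0.001, 0.002]
contact_force: [-0.0, -0.2, -0.0]
grip_width: 0.0002
finger_force: 0.0
```

Request:
arm_command([
  [[0, 0, 0, 2.0, 0], [0, 0, 0, 1.7, 0], [0, 0, 0, 0.8, 0], [0, 0, 0, 0.3, 0], [0, 0, 0, 0, 0]],
])

```text
time_s: 7.57
eef_pos: [0.5441, -0.1168, 0.0807]
orientation: [-0.0, 1.0, 0.0, -0.001]
contact_force: [-0.5, 1.0, 0.8]
grip_width: 0.0001
finger_force: 0.0
```

Request:
arm_command([
  [[0, 0, 0, 0, 0]],
])

```text
time_s: 7.65
eef_pos: [0.5451, -0.1172, 0.0817]
orientation: [-0.0, 1.0, -0.0, 0.0]
contact_force: [-0.0, 1.0, -0.4]
grip_width: 0.0002
finger_force: 0.0
```

Request:
arm_command([
  [[0, -0.3, -0.3, 0, 0], [0, 0, 0, 0.4, 0], [0, 0, 0, 0, 0]],
])

```text
time_s: 7.9
eef_pos: [0.5488, -0.1207, 0.0775]
orientation: [0.0, 1.0, -0.0, 0.001]
contact_force: [0.0, -0.1, -0.1]
grip_width: -0.0001
finger_force: 0.0
```

Request:
arm_command([
  [[0, 0, 0, 0.3, 0], [0, 0, 0, 0, 0], [0, 0, 0, 0, 0]],
])

```text
time_s: 8.15
eef_pos: [0.5486, -0.1204, 0.0745]
orientation: [-0.0, 1.0, -0.0, 0.0]
contact_force: [0.8, -0.9, 1.1]
grip_width: 0.0001
finger_force: 0.7
```

Request:
arm_command([
  [[0, 0, 0, 0.2, 0], [0, 0, 0, 0, 0], [0, 0, 0, 0, 0]],
])

```text
time_s: 8.4
eef_pos: [0.5486, -0.1204, 0.0725]
orientation: [-0.0, 1.0, -0.0, 0.0]
contact_force: [0.1, -0.6, 3.4]
grip_width: -0.0
finger_force: 1.4
```

Request:
arm_command([
  [[0, 0, 0, 0.15, 0], [0, 0, 0, 0, 0], [0, 0, 0, 0, 0]],
])

```text
time_s: 8.65
eef_pos: [0.5486, -0.1205, 0.0711]
orientation: [-0.0, 1.0, -0.0, 0.0]
contact_force: [-0.2, -0.9, 3.6]
grip_width: 0.0003
finger_force: 2.2
```

Request:
arm_command([
  [[0, 0, 0, 0.1, 0], [0, 0, 0, 0, 0], [0, 0, 0, 0, 0]],
])

```text
time_s: 8.9
eef_pos: [0.5486, -0.1204, 0.071]
orientation: [-0.0, 1.0, -0.0, 0.001]
contact_force: [-1.1, -0.6, 11.6]
grip_width: -0.0
finger_force: 5.3
```

Force rose sharply to 11.6 N and the tip stopped at z 0.071, so the key is at its bottom stop. Now I release, back away and check.

Request:
arm_command([
  [[0, 0, 0, -0.5, 0], [0, 0, 0, -1.5, 0], [0, 0, 0, -3.5, 0], [0, 0, 0, -4.0, 0], [0, 0, 0, -4.0, 0]],
])

```text
time_s: 9.32
eef_pos: [0.5467, -0.1194, 0.2047]
orientation: [-0.0, 1.0, 0.001, -0.002]
contact_force: [1.3, -0.3, 0.1]
grip_width: -0.0003
finger_force: 0.0
```

Request:
arm_command([
  [[0, 3, -2.5, 0, 0], [0, 3, -2.5, 0, 0], [0, 3, -2.5, 0, 0], [0, 2, -3.5, 0, 0], [0, 0, -4, 0, 0]],
])

```text
time_s: 9.73
eef_pos: [0.4329, -0.2673, 0.2038]
orientation: [-0.0, 1.0, 0.003, -0.004]
contact_force: [1.2, 0.6, -0.3]
grip_width: -0.0002
finger_force: 0.0
```

Request:
arm_command([
  [[0, 0, -4, 0, 0], [0, 0, -4, 0, 0], [0, 0, -4, 0, 0], [0, 0, 0, 0, 0], [0, 0, 0, 0, 0]],
])

```text
time_s: 10.15
eef_pos: [0.4376, -0.3919, 0.2038]
orientation: [0.002, 1.0, 0.001, -0.0]
contact_force: [-0.3, 1.2, 0.4]
grip_width: -0.0006
finger_force: 0.0
```

```bash
python3 - <<'E'
from cell import *
import cv2,numpy as np,pickle
f={n:grab_frame(n) for n in("top","scene")};pickle.dump(f,open("d.pkl","wb"))
from h import P
o=np.zeros((300,800,3),np.uint8)
o[:280,:400]=cv2.resize(f["top"]["image"][110:250,220:420],(400,280));o[:280,400:]=cv2.resize(f["scene"]["image"][110:250,200:400],(400,280))
cv2.imwrite("pics/d.png",o[:,:,::-1]);print(read_state()["eef_pos"],"key",P(f["top"],334,206),np.round([P(f["top"],303,v,0) for v in range(180,196)],3).tolist())
E
```

```text
[ 0.43748443 -0.38865063  0.20376662] key [ 0.54914947 -0.12071752  0.05468816] [[0.608, -0.055, 0.044], [0.605, -0.055, 0.045], [0.603, -0.055, 0.043], [0.601, -0.055, 0.045], [0.6, -0.055, 0.04], [0.597, -0.055, 0.042], [0.595, -0.055, 0.043], [0.593, -0.055, 0.043], [0.583, -0.056, 0.075], [0.581, -0.056, 0.075], [0.58, -0.056, 0.07], [0.577, -0.056, 0.073], [0.575, -0.056, 0.075], [0.576, -0.056, 0.061], [0.576, -0.056, 0.048], [0.578, -0.055, 0.03]]
```

View pics/d.png

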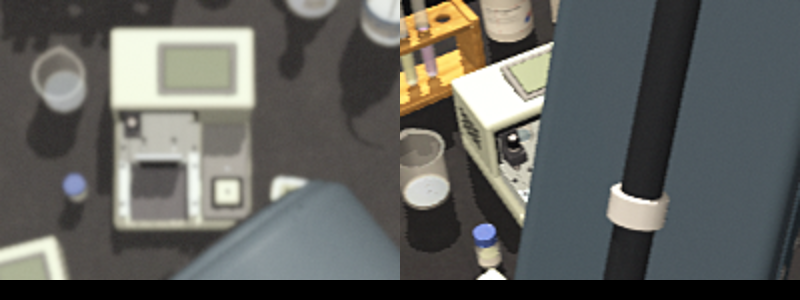

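The final top view shows the slide held in the middle with the paddle at crop (157,158) and its pad face at x≈0.575, which is 0.055 of travel. The key is back up at (227,192), z 0.0547, the same as at the start. The beaker and spare vial have not moved, and the timer is partly hidden by the arm but was never touched.

```bash
python3 -c "
from cell import *
print(sign_off())"
```

```text
the job is handed in; nothing more can be done
None
```

The job is handed in: the vial slide is caught at its middle position (about 0.055 m of travel), and after that the read key was pressed to its bottom stop and came back up, with the arm clear of everything.

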